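# Pin a clamshell dowel jig shut and hold it squeezed for drilling

### The job

The dowel standing in the clamshell drilling jig is to be bored in its end: swing the jig's hinged jaw shut round the dowel, take the locking pin with the red knob out of the pin block and push it down through the three lugs at the jig's free end until its collar sits on the top lug. Then let go of the pin, take the two closed wooden jaws firmly between the fingers from above, and finish while holding them squeezed together so that the jig stays tight for the drill (do not let go at the end). Keep the dowel standing in its seat, and leave the black-knobbed pin and the tools round the jig where they are.

Things in the scene. Friction and masses are not known exactly. Their poses are not given: they have to be found in the camera images.
- jaw_hinge (a joint): Angle of the moving jaw about the jig's upright hinge, rad: 0 = fully shut against the fixed jaw (a hard stop), growing as the jaw swings out to the jig's +y side, up to 1.4. It starts half open. Light friction (0.08 N m) leaves the jaw where it is let go.
- hole_top (a point): Centre of the hole's mouth in the top lug, at the jig's free end, 70 mm above the bench. Axes of the jig: z up, x from this end towards the hinge, y from fixed to moving jaw. Three dark steel lugs 25 x 26 mm: top (55 to 70 mm over the bench) and bottom (17 to 36) on the fixed side, middle (38 to 53) on the moving jaw; each has a chamfered 14 mm through hole in line when shut; the pin is 12 mm.
- hinge_axis (a point): Point on the upright hinge axis, 70 mm above the bench, 173 mm from hole_top along the jig's x. The jig is screwed to the bench on a plywood plate 250 x 136 x 15 mm (centre 98 mm from hole_top along the jig's x).
- jaw_push (a point): On the outer wooden face of the moving jaw, 45 mm above the bench, 130 mm from the hinge axis towards the free end; turns with the jaw: its y axis is the outward normal of that face, x runs along the jaw to the hinge. Pushing here against y shuts the jaw, which is wood, 26 mm thick, 142 mm long, 17 to 70 mm above the bench.
- squeeze_spot (a point): Point in the seam of the shut jaws, 50 mm above the bench (20 mm below their top), 53 mm from hole_top towards the hinge; axes as hole_top. The shut jaws are together 52 mm thick here (26 mm each side of the seam), to be pinched from above along the jig's y; the plate's top is 15 mm above the bench. The dowel's axis is 63 mm further on towards the hinge.
- fixed_jaw: The fixed wooden jaw, on the jig's -y side, 26 mm thick, from 17 to 70 mm above the bench. Its origin is on the bench, in the seam plane, 98 mm from hole_top towards the hinge; axes as hole_top.
- moving_jaw: The moving jaw with its steel end fittings. Its origin lies on the hinge axis at bench level; at joint value 0 its axes are those of hole_top.
- lock_pin_knob (a point): Centre of the red knob of the locking pin: a cylinder 24 mm across, 24 mm tall. The pin stands upright in the pin block, hanging by its collar. Below the knob's centre: knob to 12 mm, a 12 mm neck, steel collar 21 mm across from 22 to 27 mm, then a 12 mm shank to 78 mm, its last 10 mm tapering to 6 mm. About 70 g; draws straight up.
- lock_pin_collar (a point): Centre of the underside of the locking pin's collar, 27 mm below the knob's centre and 51 mm above the tip. Seated, it meets hole_top.
- lock_pin: The locking pin as a whole, 90 mm long; its origin is the centre of its tip, z along it to the knob.
- thin_pin_knob (a point): Centre of the black knob of a thinner pin of the same shape with an 8 mm shank, which belongs to another jig and stays in the pin block. The two places in the block are swapped at random.
- pin_block: Dark wooden block 124 x 46 x 56 mm with two 15 mm through holes, 37 mm either side of its middle along its x axis, one pin in each; fixed to the bench; origin at the centre of its underside.
- dowel_mid (a point): Middle of the loose pale dowel, 23.6 mm in diameter, 110 mm long, standing upright in a 9 mm deep seat in the jig's plate, against the V of the fixed jaw; its top is 116 mm above the bench.
- dowel_seat (a point): Centre of the floor of the dowel's seat, 6 mm above the bench, 116 mm from hole_top along the jig's x.
- chisel_1: Chisel with pale handle lying behind the jig, bystander, 25 x 259 x 25 mm.
- tape_brown: Roll of dark tape lying flat right of the jig, bystander, 64 mm across, 19 mm high.
- pencil_green: Green pencil lying beyond the pin block, bystander, 152 mm long.

How it is judged:
By the outcome, as a careful person would: the job done as asked, in the order asked, and still so for the second after the job is handed in, while the arm keeps its last pose, push and grip.
It also fails if it takes over 69 s, if anything falls off the work surface, if the arm or the gripper's body presses on something with over 40 N, if the wrist force passes 120 N, or if a joint passes its speed limit or range.

### The arm

A 6-joint arm with a two-finger parallel gripper is mounted at the origin on a cart in front of the work surface, level with it; the furniture and walls round the work are solid. World frame = base frame: x ahead of the robot, y to its left, z up, the work surface at z = 0. Lengths are in mm, angles in rad, forces in N, time in s.
With the tool pointing down it reaches from about 400 to 925 mm from the base axis. Payload 12.5 kg.
Tool frame: the origin (TCP) lies between the finger pads; the fingertips stand 11 mm ahead of it and the grasp point (between the pads) lies 8 mm behind it; y points along the fingers, x is the direction in which the jaws open and shut, and the axes are right-handed (so a half turn about y gives the same grasp; the last joint's range is limited). The gripper opens to 95 mm and grips with 3 to 60 N. Pads are 20 mm wide; open, the fingers measure 119 mm over their backs; the gripper's body (75 mm by 180 mm) begins 59 mm behind the grasp point.
Start: joints at [-1.41, 0.491, 1.559, -0, 1.092, -0.106], TCP at [164.801, -602.898, 225.661] pointing down, gripper open.
Joint ranges: [-3.1, 3.1], [-0.84, 2.19], [0.05, 2.79], [-1.13, 4.28], [0.06, 2.93], [-2.69, 2.69]. Speed limits (rad/s): [2.22, 2.22, 2.79, 3.14, 3.14, 3.14].

### API

Orientations are given as [roll, pitch, yaw] about the fixed x, y, z axes, in that order (R = Rz(yaw) Ry(pitch) Rx(roll)).
In Python, from cell import env gives the robot as it stands.
- The arm moves only by the tool jog_arm, never from a script. Its argument "series" is a list of rows, each an object of numbers: "dx", "dy", "dz": the shift along the world's x, y, z in m; "rx", "ry", "rz": the turn, a rotation vector about the world's x, y, z in degrees; "gripper": the opening, from 0 (shut) to 1 (fully open). A call has 1 to 12 rows; each row shifts and turns the commanded pose from where the row before left it; what a row does not reach is not made up. A row lasts 1/10 s, in which the tool goes at most 50 mm and 8.59 degrees, less where a joint would pass 70% of its speed; a pose out of reach is approached as far as the arm can. A call is refused whole if a number of a shift passes 0.05 or a number of a turn 8.59, either way. A call with a gripper value outside its range is refused whole. The fingers move at their own pace and stop on an object; the grip force is fixed at half the most. Time passes only in rows, so rows that do not move let the fingers close. It gives the time, the measured TCP pose, the force and the opening at its end, in the units of the state.
- env.state(): the state, without advancing time (a new reading comes with each control period).
- env.read_camera(name): name is "side" or "top" or "wrist"; returns the picture (420x560x3 uint8, red, green, blue); there is no depth.
- env.camera_info(name): a dict with "camera_matrix" (3x3 intrinsics, pixels), "k1" (the pictures are not rectified: a ray, as slopes to the right and down, at radius r is drawn at 1 + k1 r^2 times it, then the intrinsics apply), "R" (3x3) and "t" (3): a world point X has camera coordinates R X + t; the wrist camera has in their place "mount" (4x4, takes a point from camera to tool coordinates, whose origin is the TCP and whose axes are the tool frame's). Camera axes: x right, y down, z forward; pixel columns grow to the right and rows downward; lengths in mm; the calibration is good to about 2 mm. A picture is of the moment at which its call begins: read the wrist's pose just before it. camera_info takes no time and is no camera call.
- env.job_done(): hands the job in, once; it reports no verdict.
The state is a dict: "t": time; "joints": joint angles; "qvel": joint speeds; "tau": joint torques, N m; "eef_pos": TCP position; "tcp_rot": TCP orientation; "ft_force": force on the tool from outside, world axes, zero at the start; "moment": the same for the moment, N m; "opening": opening from 0.0 (shut) to 1.0 (fully open).
Only numpy, scipy, OpenCV 4.12 (cv2) and the standard library are available. Lean on these libraries where they do the work, as an engineer would, in place of code of your own. Each camera call takes 0.05 s, during which the arm holds its last target.

## Working session

There is one attempt and no reset: what is moved stays moved. The work goes in short steps, Python scripts to look and compute and a tool call to move; the robot and the scene stay as the last step left them, time stands still between calls to the robot, and variables do not carry over. Pictures are saved under pics/ and viewed, and the job is handed in when it is done.

Besides the shell and the picture viewer there is one more tool, called after "Emit:" as name([rows], argument=value, ...), one row to a line, values as JSON. jog_arm: Moves the arm, as the interface text tells. Its arguments: {"type":"object","properties":{"series":{"type":"array"}},"required":["series"]}

```bash
mkdir -p pics; cat > h.py <<'E'
import numpy as np, cv2
from cell import env
from scipy.spatial.transform import Rotation as Rn
def snap(n,f):
    im=env.read_camera(n); cv2.imwrite(f'pics/{f}.png',cv2.cvtColor(im,cv2.COLOR_RGB2BGR)); return im
def cam(n,st=None):
    i=env.camera_info(n); K=np.array(i['camera_matrix']);k=i['k1']
    if 'mount' in i:
        M=np.array(i['mount']); st=st or env.state()
        Rt=Rn.from_euler('xyz',st['tcp_rot']).as_matrix()
        Rc=Rt@M[:3,:3]; c=np.array(st['eef_pos'])+Rt@M[:3,3]
    else:
        Rc=np.array(i['R']).T; c=-Rc@np.array(i['t'])
    return K,k,Rc,c
def ray(C,u,v):
    K,k,Rc,c=C
    p=cv2.undistortPoints(np.array([[[u,v]]],float),K,np.array([k,0,0,0.]),None,None).ravel()
    # refine
    d=np.array([(u-K[0,2])/K[0,0],(v-K[1,2])/K[1,1]]); s=d.copy()
    for _ in range(30): s=d/(1+k*(s@s))
    r=Rc@np.array([s[0],s[1],1]); return c,r/np.linalg.norm(r)
def onz(C,u,v,z):
    c,r=ray(C,u,v); return c+r*(z-c[2])/r[2]
def tri(rs):
    A=0;b=0
    for c,r in rs:
        P=np.eye(3)-np.outer(r,r);A=A+P;b=b+P@c
    x=np.linalg.solve(A,b); return x,[np.linalg.norm((np.eye(3)-np.outer(r,r))@(x-c)) for c,r in rs]
def proj(C,X):
    K,k,Rc,c=C; p=Rc.T@(np.array(X)-c); s=p[:2]/p[2]; s=s*(1+k*(s@s)); return K[:2,:2]@s+K[:2,2]
E
python3 - <<'E'
from h import *
s=env.state(); print({k:np.round(v,3).tolist() for k,v in s.items()})
for n in('side','top','wrist'):
    snap(n,n+'0'); C=cam(n); print(n,C[0].tolist(),C[1],np.round(C[2],3).tolist(),C[3])
E
```

```text
{'t': 0.0, 'joints': [-1.41, 0.492, 1.559, 0.0, 1.092, -0.106], 'qvel': [0.001, -0.001, 0.001, 0.001, 0.001, -0.001], 'tau': [-0.001, -61.264, -25.818, 0.069, 0.048, -0.0], 'eef_pos': [164.772, -602.64, 225.076], 'tcp_rot': [-1.571, 0.001, -1.304], 'ft_force': [0.486, -1.264, -0.426], 'moment': [0.019, 0.008, -0.014], 'opening': 0.999}
side [[532.3211373740086, 0.0, 284.3686238709828], [0.0, 532.3211373740086, 203.73526708458996], [0.0, 0.0, 1.0]] 0.063156294674526 [[0.924, -0.254, 0.284], [-0.381, -0.631, 0.676], [0.007, -0.733, -0.68]] [ 283.63238191 -880.94875212  793.46220956]
top [[449.1986482251655, 0.0, 287.5424749927793], [0.0, 449.1986482251655, 210.3082353879669], [0.0, 0.0, 1.0]] -0.02806157937994278 [[0.047, -0.973, 0.224], [-0.999, -0.046, 0.012], [-0.001, -0.225, -0.974]] [ 432.8623212  -168.04996304  915.08187724]
wrist [[305.039599544492, 0.0, 287.06604430219755], [0.0, 305.039599544492, 211.12607303599788], [0.0, 0.0, 1.0]] -0.043345292216006893 [[0.265, -0.924, -0.276], [-0.964, -0.254, -0.075], [-0.001, 0.286, -0.958]] [ 243.95977823 -582.89803325  384.29394099]
```

View pics/side0.png

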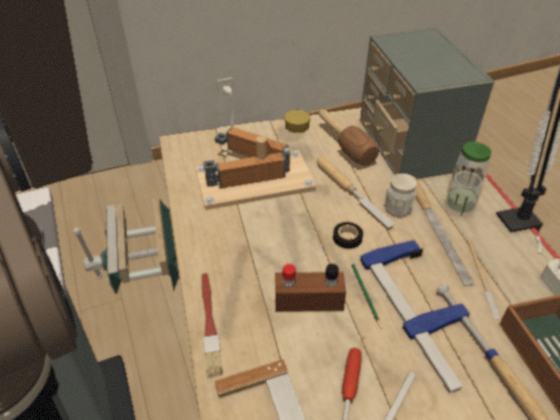

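View pics/top0.png

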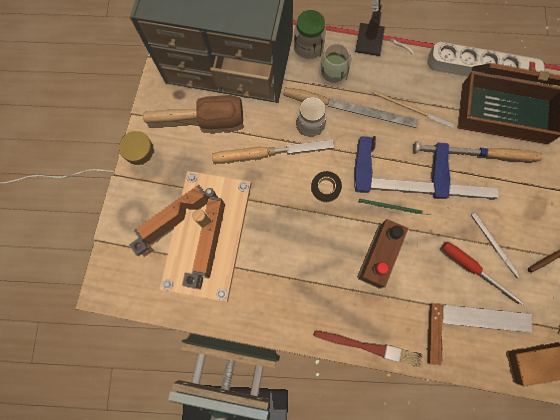

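View pics/wrist0.png

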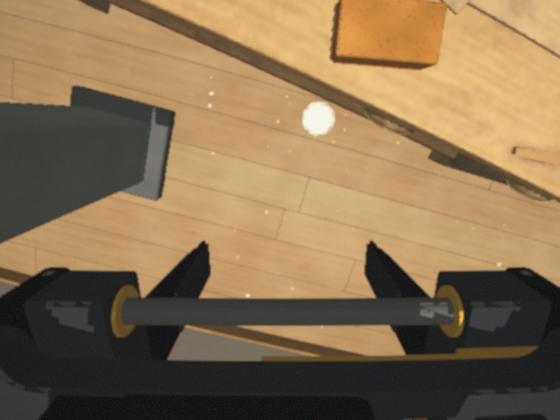

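```bash
python3 - <<'E'
import cv2,numpy as np
t=cv2.imread('pics/top0.png'); s=cv2.imread('pics/side0.png')
a=cv2.resize(t[160:310,120:270],None,fx=4,fy=4,interpolation=cv2.INTER_CUBIC)
b=cv2.resize(s[120:210,190:325],None,fx=5,fy=5,interpolation=cv2.INTER_CUBIC)
cv2.imwrite('pics/ca.png',a);cv2.imwrite('pics/cb.png',b)
c=np.hstack([cv2.resize(t[205:305,340:430],None,fx=4,fy=4,interpolation=cv2.INTER_CUBIC),cv2.resize(s[240:340,260:360],None,fx=4,fy=4,interpolation=cv2.INTER_CUBIC)])
cv2.imwrite('pics/cc.png',c)
E
```

```text
(no output)
```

View pics/ca.png

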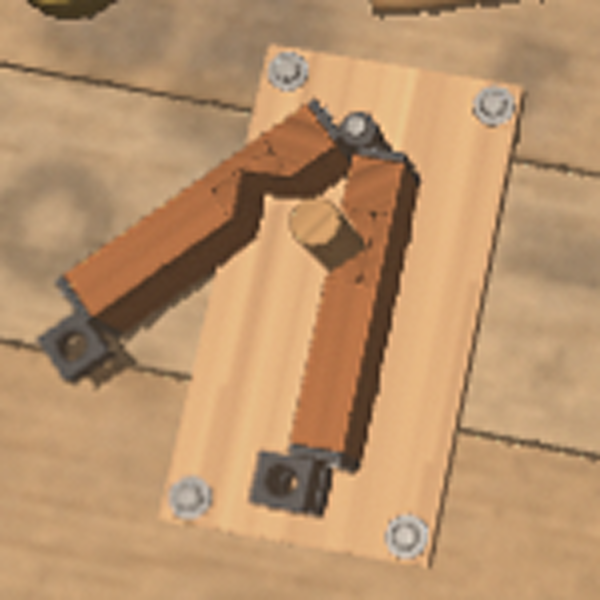

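View pics/cb.png

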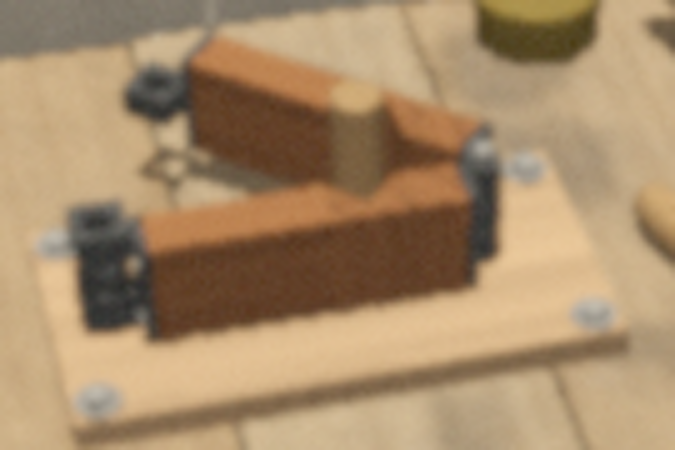

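View pics/cc.png

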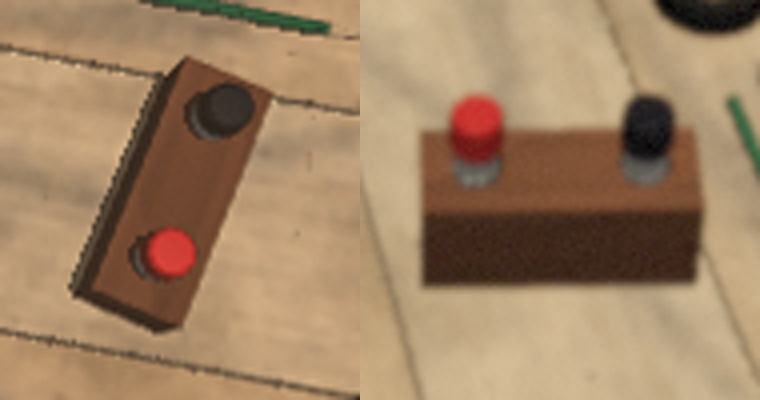

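```bash
python3 - <<'E'
from h import *
T=cam('top');S=cam('side')
f=lambda x,y,o,k:((x+.5)/k-.5+o[0],(y+.5)/k-.5+o[1])
a=lambda x,y:f(x,y,(120,160),4); b=lambda x,y:f(x,y,(190,120),5)
P=lambda n,*v:print(n,*[np.round(q,1) for q in v])
scT=[onz(T,*a(*p),18) for p in [(288,70),(493,105),(408,536),(189,496)]]
scS=[onz(S,*b(*p),18) for p in [(524,165),(593,313),(97,400),(55,242)]]
for p,q in zip(scT,scS): P('screw',p,q)
for n,sc in(('T',scT),('S',scS)):
    ctr=np.mean(sc,0); x=((sc[0]+sc[1])-(sc[2]+sc[3]))[:2]; 
    y=((sc[0]+sc[3])-(sc[1]+sc[2]))[:2]
    P(n,ctr,np.degrees(np.arctan2(x[1],x[0])),np.degrees(np.arctan2(y[1],y[0])))
    ux=x/np.linalg.norm(x); P(' hole',ctr[:2]-98*ux,' hinge',ctr[:2]+75*ux)
    print(np.linalg.norm(sc[0]-sc[1]),np.linalg.norm(sc[1]-sc[2]))
P('hole70',onz(T,*a(285,483),70),onz(S,*b(97,220),70))
P('plate corners T', *[onz(T,*a(*p),15) for p in[(268,46),(524,93),(430,567),(160,518)]])
P('movhole53',onz(T,*a(75,345),53),onz(S,*b(157,87),53))
P('hinge',onz(T,*a(357,126),75))
P('dowel top',onz(T,*a(318,222),116),onz(S,*b(358,97),116))
ct=lambda x,y:f(x,y,(340,205),4); cs=lambda x,y:f(x-360,y,(260,240),4)
P('red',onz(T,*ct(171,254),95),onz(S,*cs(477,110),95)) # knob top z=56+27+12=95
P('blk',onz(T,*ct(228,109),95),onz(S,*cs(650,110),95))
P('blockcorn',*[onz(T,*ct(*p),56) for p in[(185,57),(273,95),(181,328),(92,290)]])
P('tape',onz(T,326,186,19)); P('chisel',onz(T,215,157,25),onz(T,333,145,10))
E
```

```text
screw [701.2  46.5  18. ] [698.7  47.4  18. ]
screw [687.2 -61.8  18. ] [684.6 -64.1  18. ]
screw [465.3 -35.3  18. ] [462.3 -36.9  18. ]
screw [479.4  74.8  18. ] [475.3  74.2  18. ]
T [583.2   6.1  18. ] -7.0 82.7Traceback (most recent call last):
  File "<stdin>", line 13, in <module>
  File "<stdin>", line 5, in <lambda>
    return _wrapfunc(a, 'round', decimals=decimals, out=out)
    return _wrapit(obj, method, *args, **kwds)
    result = getattr(arr, method)(*args, **kwds)
numpy._core._exceptions._UFuncNoLoopError: ufunc 'multiply' did not contain a loop with signature matching types (dtype('<U6'), dtype('float64')) -> None
```

```bash
python3 - <<'E'
from h import *
T=cam('top');S=cam('side')
f=lambda x,y,o,k:((x+.5)/k-.5+o[0],(y+.5)/k-.5+o[1])
a=lambda x,y:f(x,y,(120,160),4); b=lambda x,y:f(x,y,(190,120),5)
P=lambda n,*v:print(n,*[np.round(q,1) for q in v])
scT=[onz(T,*a(*p),18) for p in [(288,70),(493,105),(408,536),(189,496)]]
scS=[onz(S,*b(*p),18) for p in [(524,165),(593,313),(97,400),(55,242)]]
for n,sc in(('T',scT),('S',scS)):
    ctr=np.mean(sc,0); x=((sc[0]+sc[1])-(sc[2]+sc[3]))[:2]; 
    y=((sc[0]+sc[3])-(sc[1]+sc[2]))[:2]
    P(n,ctr,np.degrees(np.arctan2(x[1],x[0])),np.degrees(np.arctan2(y[1],y[0])))
    ux=x/np.linalg.norm(x); P(' hole',ctr[:2]-98*ux); P(' hinge',ctr[:2]+75*ux)
P('hole70',onz(T,*a(285,483),70),onz(S,*b(97,220),70))
P('plate corners T', *[onz(T,*a(*p),15) for p in[(268,46),(524,93),(430,567),(160,518)]])
P('movhole53',onz(T,*a(75,345),53),onz(S,*b(157,87),53))
P('hinge',onz(T,*a(357,126),75))
P('dowel top',onz(T,*a(318,222),116),onz(S,*b(358,97),116))
ct=lambda x,y:f(x,y,(340,205),4); cs=lambda x,y:f(x-360,y,(260,240),4)
P('red',onz(T,*ct(171,254),95),onz(S,*cs(477,110),95)) # knob top z=56+27+12=95
P('blk',onz(T,*ct(228,109),95),onz(S,*cs(650,110),95))
P('blockcorn',*[onz(T,*ct(*p),56) for p in[(185,57),(273,95),(181,328),(92,290)]])
P('tape',onz(T,326,186,19)); P('chisel',onz(T,215,157,25),onz(T,333,145,10))
E
```

```text
T [583.2   6.1  18. ] -7.0 82.7
 hole [486.   18.1]
 hinge [657.7  -3.1]
S [580.2   5.1  18. ] -6.9 83.1
 hole [483.   16.9]
 hinge [654.7  -3.9]
hole70 [484.9  16.4  70. ] [483.4  18.   70. ]
plate corners T [714.7  59.1  15. ] [695.3 -77.2  15. ] [450.9 -46.8  15. ] [468.   88.9  15. ]
movhole53 [547.1 128.5  53. ] [543.  125.2  53. ]
hinge [657.4  -3.3  75. ]
dowel top [600.4   2.5 116. ] [598.9   0.8 116. ]
red [ 521.9 -335.6   95. ] [ 522.1 -336.6   95. ]
blk [ 590.2 -362.    95. ] [ 590.7 -364.3   95. ]
blockcorn [ 622.6 -350.4   56. ] [ 605.7 -393.3   56. ] [ 491.4 -348.4   56. ] [ 507.3 -306.1   56. ]
tape [ 694.7 -234.2   19. ]
chisel [7.452e+02 1.000e-01 2.500e+01] [ 789.3 -247.3   10. ]
```

Emit:
jog_arm([
  {"dx":0.023,"dy":0.037,"rz":5.75,"gripper":0},
  {"dx":0.023,"dy":0.037,"rz":5.75,"gripper":0},
  {"dx":0.023,"dy":0.037,"rz":5.75,"gripper":0},
  {"dx":0.023,"dy":0.037,"rz":5.75,"gripper":0},
  {"dx":0.023,"dy":0.037,"rz":5.75,"gripper":0},
  {"dx":0.023,"dy":0.037,"rz":5.75,"gripper":0},
  {"dx":0.023,"dy":0.037,"rz":5.75,"gripper":0},
  {"dx":0.023,"dy":0.037,"rz":5.75,"gripper":0},
  {"dx":0.023,"dy":0.037,"rz":5.75,"gripper":0},
  {"dx":0.023,"dy":0.037,"rz":5.75,"gripper":0},
  {"dx":0.023,"dy":0.037,"rz":5.75,"gripper":0},
  {"dx":0.023,"dy":0.037,"rz":5.75,"gripper":0},
])

```text
$.series[0]: bad value
```

Emit:
jog_arm([
  {"dx":0.023,"dy":0.037,"dz":0.0,"rx":0.0,"ry":0.0,"rz":5.75,"gripper":0.0},
])

```text
t: 0.25
eef_pos: [186.3, -568.0, 224.8]
tcp_rot: [-1.571, -0.001, -1.206]
ft_force: [1.4, 0.6, 0.3]
opening: 0.959
```

Emit:
jog_arm([
  {"dx":0.023,"dy":0.037,"dz":0,"rx":0,"ry":0,"rz":5.75,"gripper":0},
  {"dx":0.023,"dy":0.037,"dz":0,"rx":0,"ry":0,"rz":5.75,"gripper":0},
  {"dx":0.023,"dy":0.037,"dz":0,"rx":0,"ry":0,"rz":5.75,"gripper":0},
  {"dx":0.023,"dy":0.037,"dz":0,"rx":0,"ry":0,"rz":5.75,"gripper":0},
  {"dx":0.023,"dy":0.037,"dz":0,"rx":0,"ry":0,"rz":5.75,"gripper":0},
  {"dx":0.023,"dy":0.037,"dz":0,"rx":0,"ry":0,"rz":5.75,"gripper":0},
  {"dx":0.023,"dy":0.037,"dz":0,"rx":0,"ry":0,"rz":5.75,"gripper":0},
  {"dx":0.023,"dy":0.037,"dz":0,"rx":0,"ry":0,"rz":5.75,"gripper":0},
  {"dx":0.023,"dy":0.037,"dz":0,"rx":0,"ry":0,"rz":5.75,"gripper":0},
  {"dx":0.023,"dy":0.037,"dz":0,"rx":0,"ry":0,"rz":5.75,"gripper":0},
  {"dx":0.023,"dy":0.037,"dz":0,"rx":0,"ry":0,"rz":5.75,"gripper":0},
  {"dx":0.023,"dy":0.037,"dz":0,"rx":0,"ry":0,"rz":5.75,"gripper":0},
])

```text
t: 1.45
eef_pos: [464.5, -120.2, 225.7]
tcp_rot: [-1.571, -0.0, 0.005]
ft_force: [-0.1, -1.2, 0.3]
opening: 0.014
```

Emit:
jog_arm([
  {"dx":0.023,"dy":0.037,"dz":0,"rx":0,"ry":0,"rz":5.75,"gripper":0},
  {"dx":0.023,"dy":0.037,"dz":0,"rx":0,"ry":0,"rz":5.75,"gripper":0},
  {"dx":0.023,"dy":0.037,"dz":0,"rx":0,"ry":0,"rz":5.75,"gripper":0},
  {"dx":0.023,"dy":0.037,"dz":0,"rx":0,"ry":0,"rz":5.75,"gripper":0},
  {"dx":0.023,"dy":0.037,"dz":0,"rx":0,"ry":0,"rz":5.75,"gripper":0},
  {"dx":0.023,"dy":0.037,"dz":0,"rx":0,"ry":0,"rz":5.75,"gripper":0},
  {"dx":0.023,"dy":0.037,"dz":0,"rx":0,"ry":0,"rz":5.75,"gripper":0},
])

```text
t: 2.15
eef_pos: [625.4, 138.9, 225.5]
tcp_rot: [-1.571, 0.0, 0.707]
ft_force: [0.6, -1.1, 0.0]
opening: 0.004
```

```bash
python3 - <<'E'
from h import *
st=env.state(); print(st['eef_pos'],st['tcp_rot']); snap('wrist','w1'); snap('top','t1')
C=cam('wrist',st)
for n,X in dict(hole=(484.5,17.3,70),mh=(545,127,53),dowel=(599.7,1.7,116),hinge=(656.5,-3.5,75)).items(): print(n,proj(C,X).round(1))
E
```

```text
[625.39561306 138.89498893 225.46549687] [-1.57064590e+00  2.21168476e-04  7.07486160e-01]
hole [114.6 198.7]
mh [223.4 155.2]
dowel [179.3 293.3]
hinge [228.3 305.2]
```

View pics/w1.png

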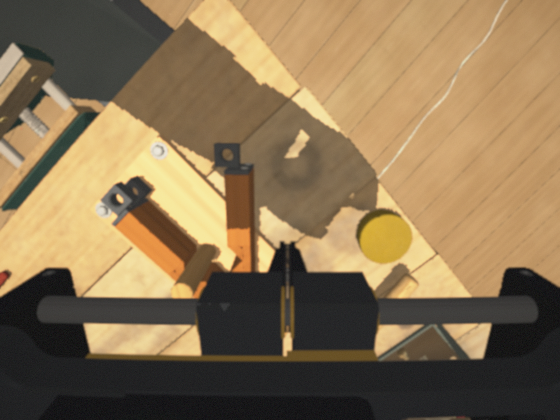

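View pics/t1.png

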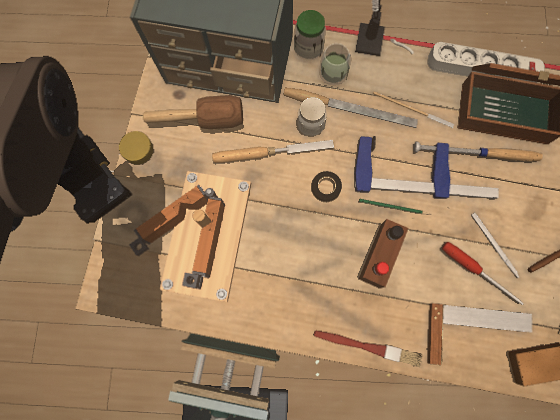

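```bash
python3 - <<'E'
from h import *
T=cam('top');S=cam('side')
print(tri([ray(T,135,146),ray(S,297,118)]))
h=np.array([656.5,-3.5]);
for d in (50,42.5,30,20,10,5,0):
    a=np.radians(173-d);u=np.array([np.cos(a),np.sin(a)]);n=np.array([np.sin(a),-np.cos(a)])
    print(d,(h+130*u+(26+12)*n).round(1),'yaw',83-d)
E
```

```text
(array([760.91699015, 172.11606504,  23.77516623]), [np.float64(1.5128622352631191), np.float64(1.5128622352631589)])
50 [617.6 126.2] yaw 33
42.5 [601. 120.] yaw 40.5
30 [575.5 105.1] yaw 53
20 [557.9  89.4] yaw 63
10 [543.3  70.8] yaw 73
5 [537.2  60.7] yaw 78
0 [532.1  50.1] yaw 83
```

Emit:
jog_arm([
  {"dx":0,"dy":0,"dz":-0.042,"rx":0,"ry":0,"rz":0,"gripper":0},
  {"dx":0,"dy":0,"dz":-0.042,"rx":0,"ry":0,"rz":0,"gripper":0},
  {"dx":0,"dy":0,"dz":-0.042,"rx":0,"ry":0,"rz":0,"gripper":0},
  {"dx":0,"dy":0,"dz":-0.042,"rx":0,"ry":0,"rz":0,"gripper":0},
  {"dx":0,"dy":0,"dz":0,"rx":0,"ry":0,"rz":0,"gripper":0},
])

```text
t: 2.75
eef_pos: [621.9, 136.3, 52.7]
tcp_rot: [-1.566, 0.008, 0.702]
ft_force: [-1.3, -0.5, -0.5]
opening: 0.004
```

Emit:
jog_arm([
  {"dx":-0.024,"dy":-0.017,"dz":0,"rx":0,"ry":0,"rz":0,"gripper":0},
  {"dx":-0.013,"dy":-0.007,"dz":0,"rx":0,"ry":0,"rz":6.2,"gripper":0},
  {"dx":-0.013,"dy":-0.008,"dz":0,"rx":0,"ry":0,"rz":6.3,"gripper":0},
  {"dx":-0.009,"dy":-0.008,"dz":0,"rx":0,"ry":0,"rz":5,"gripper":0},
  {"dx":-0.009,"dy":-0.008,"dz":0,"rx":0,"ry":0,"rz":5,"gripper":0},
  {"dx":-0.007,"dy":-0.009,"dz":0,"rx":0,"ry":0,"rz":5,"gripper":0},
  {"dx":-0.007,"dy":-0.009,"dz":0,"rx":0,"ry":0,"rz":5,"gripper":0},
  {"dx":-0.006,"dy":-0.01,"dz":0,"rx":0,"ry":0,"rz":5,"gripper":0},
  {"dx":0,"dy":0,"dz":0,"rx":0,"ry":0,"rz":0,"gripper":0},
])

```text
t: 3.65
eef_pos: [537.0, 60.2, 59.6]
tcp_rot: [-1.573, -0.0, 1.357]
ft_force: [-1.2, 0.0, 0.3]
opening: 0.004
```

Emit:
jog_arm([
  {"dx":-0.002,"dy":-0.004,"dz":0,"rx":0,"ry":0,"rz":2,"gripper":0},
  {"dx":-0.002,"dy":-0.004,"dz":0,"rx":0,"ry":0,"rz":2,"gripper":0},
  {"dx":-0.001,"dy":-0.003,"dz":0,"rx":0,"ry":0,"rz":1,"gripper":0},
  {"dx":0,"dy":0,"dz":0,"rx":0,"ry":0,"rz":0,"gripper":0},
  {"dx":0,"dy":0,"dz":0,"rx":0,"ry":0,"rz":0,"gripper":0},
])

```text
t: 4.15
eef_pos: [532.1, 50.2, 58.1]
tcp_rot: [-1.571, -0.0, 1.443]
ft_force: [-0.6, 0.4, 0.0]
opening: 0.009
```

Emit:
jog_arm([
  {"dx":0,"dy":-0.001,"dz":0,"rx":0,"ry":0,"rz":0,"gripper":0},
  {"dx":0,"dy":0,"dz":0,"rx":0,"ry":0,"rz":0,"gripper":0},
])

```text
t: 4.35
eef_pos: [531.9, 49.2, 57.7]
tcp_rot: [-1.571, -0.0, 1.444]
ft_force: [1.0, 0.2, 0.4]
opening: 0.009
```

```bash
python3 - <<'E'
from h import *
im=snap('side','s2'); print(env.state()['ft_force'])
b=cv2.resize(cv2.imread('pics/s2.png')[100:220,180:330],None,fx=5,fy=5,interpolation=cv2.INTER_CUBIC);cv2.imwrite('pics/s2c.png',b)
E
```

```text
[ 0.03159322  0.50465688 -0.24062267]
```

View pics/s2c.png

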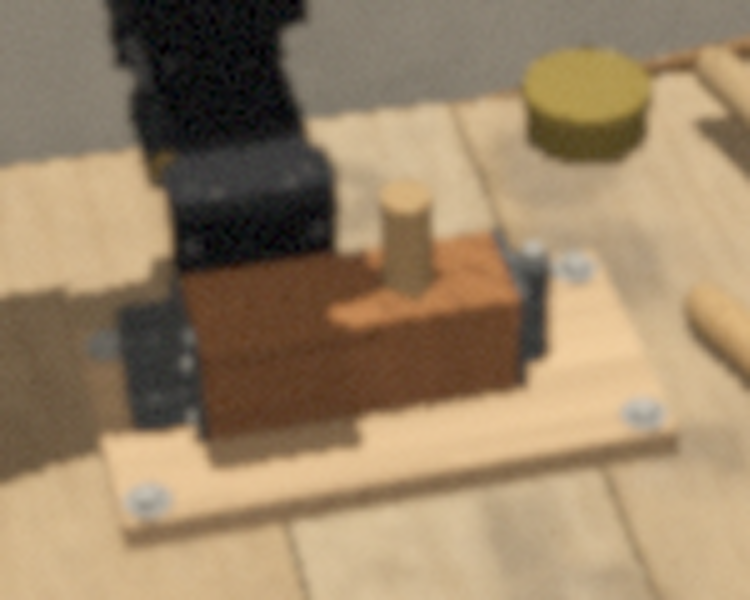

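Emit:
jog_arm([
  {"dx":0,"dy":-0.001,"dz":0,"rx":0,"ry":0,"rz":0,"gripper":0},
  {"dx":0,"dy":0,"dz":0,"rx":0,"ry":0,"rz":0,"gripper":0},
])

```text
t: 4.6
eef_pos: [531.7, 48.1, 57.6]
tcp_rot: [-1.571, -0.0, 1.445]
ft_force: [0.6, 0.3, 0.1]
opening: -0.0
```

Emit:
jog_arm([
  {"dx":0,"dy":-0.001,"dz":0,"rx":0,"ry":0,"rz":0,"gripper":0},
  {"dx":0,"dy":0,"dz":0,"rx":0,"ry":0,"rz":0,"gripper":0},
])

```text
t: 4.8
eef_pos: [531.7, 47.1, 57.6]
tcp_rot: [-1.571, -0.0, 1.445]
ft_force: [-0.5, 1.5, -0.2]
opening: 0.005
```

Emit:
jog_arm([
  {"dx":0,"dy":-0.001,"dz":0,"rx":0,"ry":0,"rz":0,"gripper":0},
  {"dx":0,"dy":0,"dz":0,"rx":0,"ry":0,"rz":0,"gripper":0},
])

```text
t: 5.0
eef_pos: [531.7, 46.9, 57.6]
tcp_rot: [-1.57, -0.001, 1.444]
ft_force: [-0.4, 8.7, 0.6]
opening: 0.005
```

Emit:
jog_arm([
  {"dx":0,"dy":0.021,"dz":0,"rx":0,"ry":0,"rz":0,"gripper":0},
  {"dx":0,"dy":0,"dz":0.045,"rx":0,"ry":0,"rz":0,"gripper":0},
  {"dx":0,"dy":0,"dz":0.045,"rx":0,"ry":0,"rz":0,"gripper":0},
  {"dx":0,"dy":0,"dz":0.045,"rx":0,"ry":0,"rz":0,"gripper":0},
  {"dx":0,"dy":-0.04,"dz":0,"rx":0,"ry":0,"rz":-1.5,"gripper":1},
  {"dx":0,"dy":-0.04,"dz":0,"rx":0,"ry":0,"rz":-1.5,"gripper":1},
  {"dx":0,"dy":-0.04,"dz":0,"rx":0,"ry":0,"rz":-1.5,"gripper":1},
  {"dx":0,"dy":-0.04,"dz":0,"rx":0,"ry":0,"rz":-1.5,"gripper":1},
])

```text
t: 5.8
eef_pos: [531.6, -94.5, 192.9]
tcp_rot: [-1.571, 0.0, 1.339]
ft_force: [-0.1, 0.1, -0.3]
opening: 0.286
```

```bash
python3 - <<'E'
from h import *
st=env.state(); print(st['eef_pos'],st['tcp_rot']); snap('wrist','w2'); snap('top','t2');snap('side','s3')
C=cam('wrist',st)
for n,X in dict(hole=(484.5,17.3,70),dowel=(599.7,1.7,116),hinge=(656.5,-3.5,75)).items(): print(n,proj(C,X).round(1))
t=cv2.imread('pics/t2.png');s=cv2.imread('pics/s3.png')
a=cv2.resize(t[160:310,120:270],None,fx=4,fy=4,interpolation=cv2.INTER_CUBIC);cv2.imwrite('pics/t2c.png',a)
E
```

```text
[531.62822613 -94.50693059 192.92020018] [-1.57144310e+00  1.50910528e-04  1.33948595e+00]
hole [397.1 130.3]
dowel [414.4 270.3]
hinge [399.6 300.2]
```

View pics/w2.png

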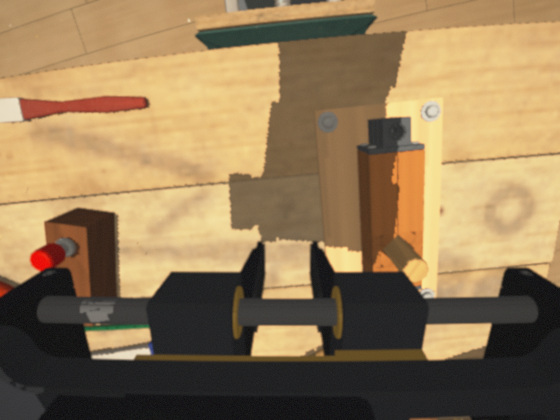

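View pics/t2c.png

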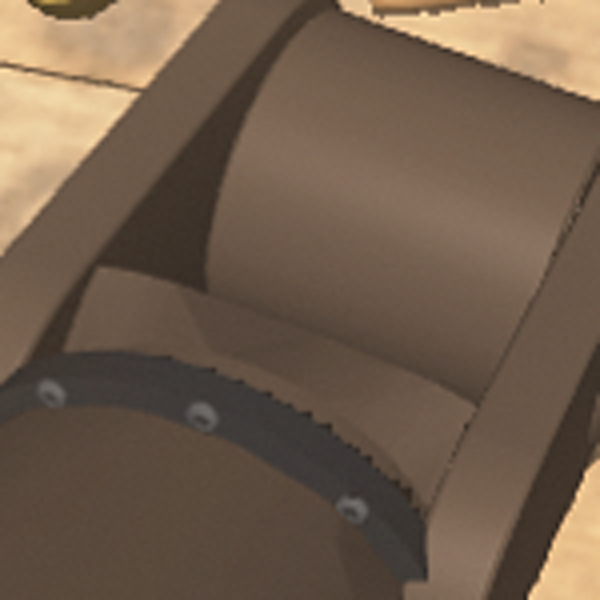

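Emit:
jog_arm([
  {"dx":-0.002,"dy":-0.04,"dz":0,"rx":0,"ry":0,"rz":-1.5,"gripper":1},
  {"dx":-0.002,"dy":-0.04,"dz":0,"rx":0,"ry":0,"rz":-1.5,"gripper":1},
  {"dx":-0.002,"dy":-0.04,"dz":0,"rx":0,"ry":0,"rz":-1.5,"gripper":1},
  {"dx":-0.002,"dy":-0.04,"dz":0,"rx":0,"ry":0,"rz":-1.5,"gripper":1},
  {"dx":-0.001,"dy":-0.04,"dz":0,"rx":0,"ry":0,"rz":-1,"gripper":1},
  {"dx":-0.001,"dy":-0.043,"dz":0,"rx":0,"ry":0,"rz":-1,"gripper":1},
  {"dx":0,"dy":0,"dz":0,"rx":0,"ry":0,"rz":0,"gripper":1},
  {"dx":0,"dy":0,"dz":0,"rx":0,"ry":0,"rz":0,"gripper":1},
])

```text
t: 6.75
eef_pos: [521.8, -335.5, 192.2]
tcp_rot: [-1.57, -0.0, 1.2]
ft_force: [-0.8, 0.8, 0.5]
opening: 0.99
```

```bash
python3 - <<'E'
from h import *
st=env.state(); print(st['eef_pos'],st['tcp_rot'],st['opening']); im=snap('wrist','w3')
C=cam('wrist',st)
hsv=cv2.cvtColor(im,cv2.COLOR_RGB2HSV)
m=((hsv[...,0]<6)|(hsv[...,0]>174))&(hsv[...,1]>180)&(hsv[...,2]>90)
n,l,s,c=cv2.connectedComponentsWithStats(m.astype(np.uint8))
for i in range(1,n):
    if s[i,4]>60: print(s[i],c[i],onz(C,*c[i],83).round(1))
print(proj(C,(522,-336,95)),proj(C,(522,-336,83)))
t=snap('side','s4');
E
```

```text
[ 521.79095387 -335.50292867  192.21128496] [-1.56998221e+00 -4.98260409e-04  1.20024049e+00] 0.9898969007789981
[273 201  27  28 589] [286.21901528 214.38879457] [ 524.6 -338.3   83. ]
[140 258  35  24 166] [158.45783133 265.57831325] [ 528.3 -473.9   83. ]
[287.55170485 214.90808598] [287.52315152 211.01758826]
```

View pics/w3.png

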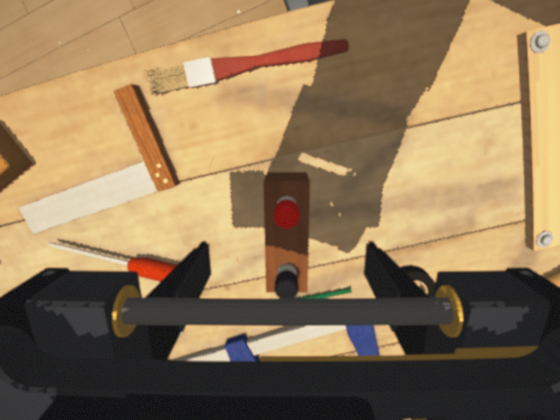

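View pics/s4.png

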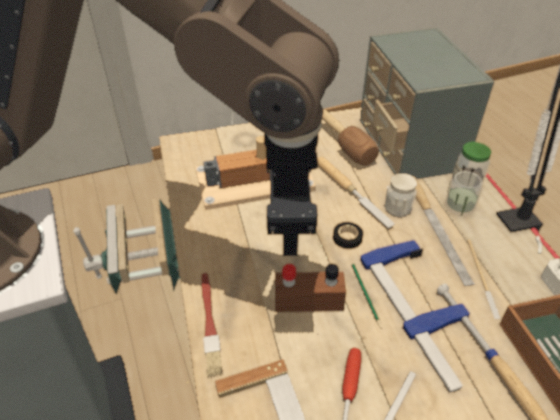

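Emit:
jog_arm([
  {"dx":0,"dy":0,"dz":-0.04,"rx":0,"ry":0,"rz":0,"gripper":1},
  {"dx":0,"dy":0,"dz":-0.035,"rx":0,"ry":0,"rz":0,"gripper":1},
  {"dx":0,"dy":0,"dz":-0.022,"rx":0,"ry":0,"rz":0,"gripper":1},
  {"dx":0,"dy":0,"dz":-0.012,"rx":0,"ry":0,"rz":0,"gripper":1},
  {"dx":0,"dy":0,"dz":-0.007,"rx":0,"ry":0,"rz":0,"gripper":1},
  {"dx":0,"dy":0,"dz":0,"rx":0,"ry":0,"rz":0,"gripper":1},
  {"dx":0,"dy":0,"dz":0,"rx":0,"ry":0,"rz":0,"gripper":1},
])

```text
t: 7.55
eef_pos: [522.3, -335.9, 77.7]
tcp_rot: [-1.572, 0.0, 1.201]
ft_force: [-0.2, 0.3, 0.5]
opening: 1.001
```

Emit:
jog_arm([
  {"dx":0,"dy":0,"dz":0,"rx":0,"ry":0,"rz":0,"gripper":0},
  {"dx":0,"dy":0,"dz":0,"rx":0,"ry":0,"rz":0,"gripper":0},
  {"dx":0,"dy":0,"dz":0,"rx":0,"ry":0,"rz":0,"gripper":0},
  {"dx":0,"dy":0,"dz":0,"rx":0,"ry":0,"rz":0,"gripper":0},
  {"dx":0,"dy":0,"dz":0,"rx":0,"ry":0,"rz":0,"gripper":0},
  {"dx":0,"dy":0,"dz":0,"rx":0,"ry":0,"rz":0,"gripper":0},
  {"dx":0,"dy":0,"dz":0,"rx":0,"ry":0,"rz":0,"gripper":0},
  {"dx":0,"dy":0,"dz":0,"rx":0,"ry":0,"rz":0,"gripper":0},
  {"dx":0,"dy":0,"dz":0,"rx":0,"ry":0,"rz":0,"gripper":0},
  {"dx":0,"dy":0,"dz":0,"rx":0,"ry":0,"rz":0,"gripper":0},
])

```text
t: 8.55
eef_pos: [521.8, -335.9, 76.6]
tcp_rot: [-1.571, -0.0, 1.201]
ft_force: [0.0, -0.1, -0.6]
opening: 0.241
```

Emit:
jog_arm([
  {"dx":0,"dy":0,"dz":0.01,"rx":0,"ry":0,"rz":0,"gripper":0},
  {"dx":0,"dy":0,"dz":0.02,"rx":0,"ry":0,"rz":0,"gripper":0},
  {"dx":0,"dy":0,"dz":0.025,"rx":0,"ry":0,"rz":0,"gripper":0},
  {"dx":0,"dy":0,"dz":0.025,"rx":0,"ry":0,"rz":0,"gripper":0},
  {"dx":0,"dy":0,"dz":0.025,"rx":0,"ry":0,"rz":0,"gripper":0},
  {"dx":0,"dy":0,"dz":0.025,"rx":0,"ry":0,"rz":0,"gripper":0},
  {"dx":0,"dy":0,"dz":0,"rx":0,"ry":0,"rz":0,"gripper":0},
  {"dx":0,"dy":0,"dz":0,"rx":0,"ry":0,"rz":0,"gripper":0},
])

```text
t: 9.35
eef_pos: [521.7, -335.8, 207.0]
tcp_rot: [-1.571, 0.0, 1.201]
ft_force: [0.8, 0.3, -1.3]
opening: 0.24
```

```bash
python3 - <<'E'
from h import *
st=env.state(); print(st['eef_pos'],st['tcp_rot'],st['opening']); im=snap('wrist','w5')
t=snap('side','s5')
E
```

```text
[ 521.68764458 -335.77484831  206.97628455] [-1.57149073e+00  9.41224667e-05  1.20061629e+00] 0.24003703695905274
```

View pics/w5.png

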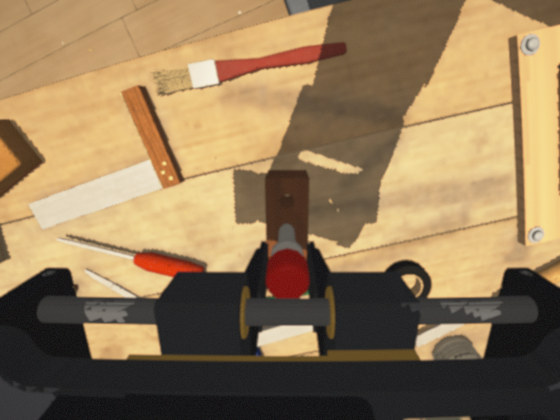

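View pics/s5.png

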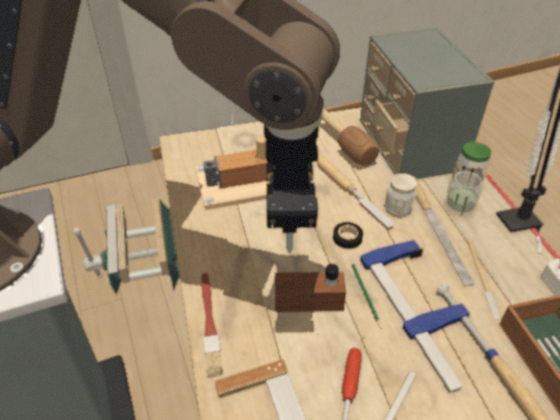

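```bash
python3 - <<'E'
from h import *
im=cv2.cvtColor(cv2.imread('pics/w5.png'),cv2.COLOR_BGR2RGB)
st=dict(eef_pos=[521.69,-335.77,206.98],tcp_rot=[-1.5715,0,1.2006]); C=cam('wrist',st)
p=np.array(st['eef_pos']); 
for n,dz in dict(ktop=18.3,kc=6.3,collar=-18,tip=-71.7).items(): print(n,proj(C,p+[0,0,dz]).round(1))
hsv=cv2.cvtColor(im,cv2.COLOR_RGB2HSV)
m=(((hsv[...,0]<6)|(hsv[...,0]>174))&(hsv[...,1]>150)&(hsv[...,2]>60)).astype(np.uint8)
m[:,:240]=0;m[:,340:]=0
ys,xs=np.nonzero(m);print(xs.min(),xs.max(),ys.min(),ys.max(),len(xs))
cv2.imwrite('pics/w5c.png',cv2.resize(cv2.imread('pics/w5.png')[200:320,230:350],None,fx=5,fy=5,interpolation=cv2.INTER_CUBIC))
# predicted outline of knob top disk
for dx,dz in((0,0),):
  a=np.linspace(0,2*np.pi,40);q=np.array([proj(C,p+[12*np.cos(t),12*np.sin(t),18.3]) for t in a]);print(q.min(0),q.max(0))
  q=np.array([proj(C,p+[12*np.cos(t),12*np.sin(t),-5.7]) for t in a]);print(q.min(0),q.max(0))
E
```

```text
ktop [288.8 280.6]
kc [288.6 269.7]
collar [288.5 251.6]
tip [288.2 223.8]
240 339 44 297 2938
[265.61650601 259.54116078] [311.8805443  300.66585851]
[268.31647463 241.43395761] [308.73694067 278.22386933]
```

View pics/w5c.png

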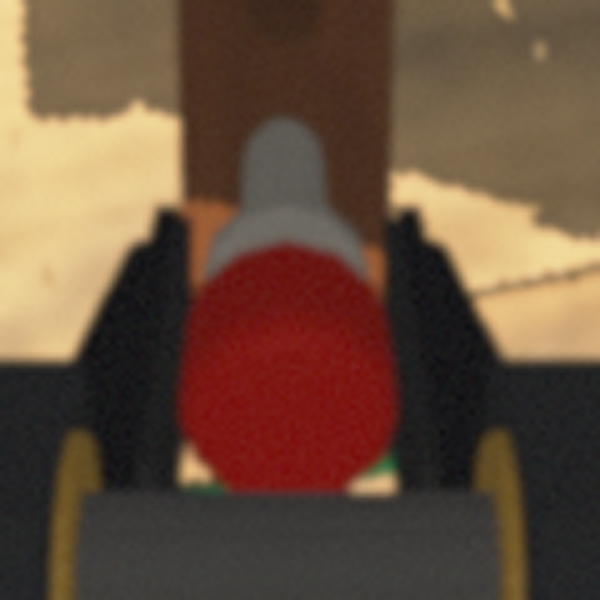

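Emit:
jog_arm([
  {"dx":-0.004,"dy":0.02,"dz":0,"rx":0,"ry":0,"rz":0,"gripper":0},
  {"dx":-0.004,"dy":0.037,"dz":0,"rx":0,"ry":0,"rz":0,"gripper":0},
  {"dx":-0.004,"dy":0.037,"dz":0,"rx":0,"ry":0,"rz":0,"gripper":0},
  {"dx":-0.004,"dy":0.037,"dz":0,"rx":0,"ry":0,"rz":0,"gripper":0},
  {"dx":-0.004,"dy":0.037,"dz":0,"rx":0,"ry":0,"rz":0,"gripper":0},
  {"dx":-0.004,"dy":0.037,"dz":0,"rx":0,"ry":0,"rz":0,"gripper":0},
  {"dx":-0.004,"dy":0.037,"dz":0,"rx":0,"ry":0,"rz":0,"gripper":0},
  {"dx":-0.004,"dy":0.037,"dz":0,"rx":0,"ry":0,"rz":0,"gripper":0},
  {"dx":-0.003,"dy":0.037,"dz":0,"rx":0,"ry":0,"rz":0,"gripper":0},
  {"dx":-0.002,"dy":0.037,"dz":0,"rx":0,"ry":0,"rz":0,"gripper":0},
  {"dx":0,"dy":0,"dz":0,"rx":0,"ry":0,"rz":0,"gripper":0},
])

```text
t: 10.55
eef_pos: [483.8, 20.3, 205.8]
tcp_rot: [-1.569, 0.0, 1.204]
ft_force: [0.0, -0.2, -0.8]
opening: 0.245
```

Emit:
jog_arm([
  {"dx":0,"dy":0,"dz":-0.025,"rx":0,"ry":0,"rz":0,"gripper":0},
  {"dx":0,"dy":0,"dz":-0.02,"rx":0,"ry":0,"rz":0,"gripper":0},
  {"dx":0,"dy":0,"dz":-0.008,"rx":0,"ry":0,"rz":0,"gripper":0},
  {"dx":0,"dy":0,"dz":0,"rx":0,"ry":0,"rz":0,"gripper":0},
  {"dx":0,"dy":0,"dz":0,"rx":0,"ry":0,"rz":0,"gripper":0},
])

```text
t: 11.05
eef_pos: [485.0, 16.8, 153.9]
tcp_rot: [-1.571, -0.0, 1.2]
ft_force: [-0.2, 0.6, -0.7]
opening: 0.243
```

```bash
python3 - <<'E'
from h import *
st=env.state(); print(st['eef_pos'],st['tcp_rot'],st['opening']); im=snap('wrist','w6')
t=snap('side','s6')
C=cam('wrist',st);p=np.array(st['eef_pos'])
print('tip',proj(C,p+[0,0,-71.7]),'hole',proj(C,(484.5,17.3,70)))
w=cv2.imread('pics/w6.png');s=cv2.imread('pics/s6.png')
a=cv2.resize(w[160:310,215:365],None,fx=4,fy=4,interpolation=cv2.INTER_CUBIC);cv2.imwrite('pics/w6c.png',a)
a=cv2.resize(s[100:210,170:320],None,fx=5,fy=5,interpolation=cv2.INTER_CUBIC);cv2.imwrite('pics/s6c.png',a)
E
```

```text
[485.04461292  16.76423725 153.91570659] [-1.57074279e+00 -4.70764320e-05  1.20015500e+00] 0.2434138792017598
tip [288.14506058 223.88890558] hole [288.45504282 218.3335983 ]
```

View pics/w6c.png

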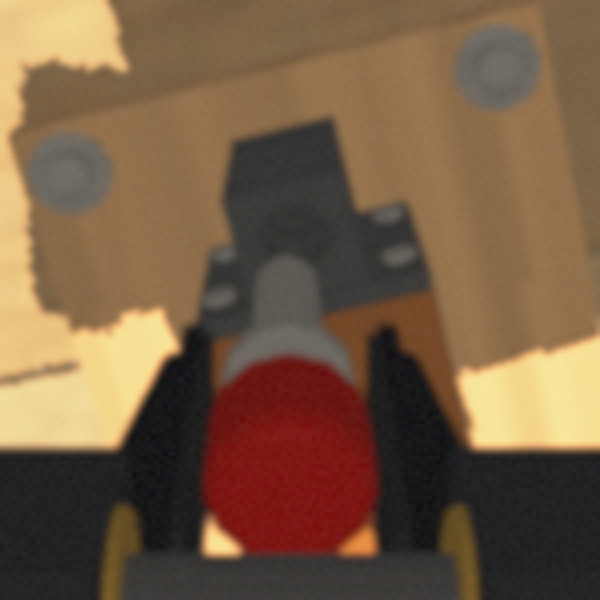

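View pics/s6c.png

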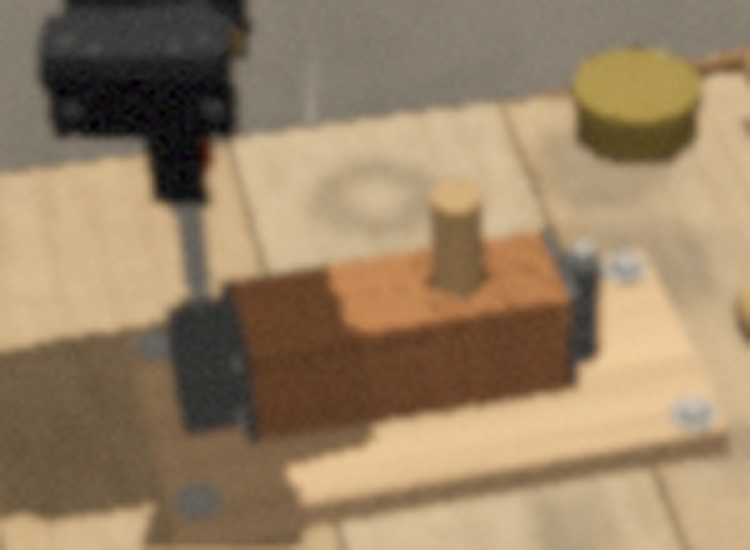

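```bash
python3 - <<'E'
from h import *
S=cam('side');p=np.array([485.0,16.9,153.8])
c=lambda q:((np.array(q)-[170,100]+.5)*5-.5).round(1)
for off in ([0,0],[1.9,-.7]):
  for z in (-22,-40,-60,-71.7): print(off,z,c(proj(S,p+[off[0],off[1],z])))
print('hole',c(proj(S,(484.5,17.3,70))))
s=cv2.cvtColor(cv2.imread('pics/s6c.png'),cv2.COLOR_BGR2HSV)
for r in range(205,305,8): print(r,s[r,160:240:4,1].tolist())
W=cam('wrist',dict(eef_pos=p,tcp_rot=[-1.5707,0,1.2]))
w=cv2.imread('pics/w6.png',0)
for r in range(208,246): print(r,w[r,272:306].tolist())
E
```

```text
[0, 0] -22 [188.  204.5]
[0, 0] -40 [192.  239.2]
[0, 0] -60 [196.2 276.9]
[0, 0] -71.7 [198.7 298.6]
[1.9, -0.7] -22 [192.9 204.4]
[1.9, -0.7] -40 [196.8 239.2]
[1.9, -0.7] -60 [201.  276.9]
[1.9, -0.7] -71.7 [203.4 298.5]
hole [199.8 320.4]
205 [93, 92, 84, 70, 47, 34, 34, 33, 30, 33, 53, 78, 89, 90, 90, 88, 87, 88, 87, 89]
213 [86, 87, 85, 81, 68, 48, 30, 28, 30, 42, 65, 80, 86, 87, 88, 87, 86, 86, 88, 89]
221 [86, 88, 88, 85, 79, 61, 39, 28, 25, 44, 70, 83, 85, 88, 88, 88, 87, 86, 89, 89]
229 [87, 87, 88, 85, 83, 73, 49, 25, 25, 35, 58, 78, 86, 87, 86, 86, 88, 88, 87, 87]
237 [86, 86, 87, 88, 86, 76, 54, 28, 21, 30, 54, 77, 88, 89, 86, 87, 88, 88, 88, 87]
245 [87, 87, 85, 84, 85, 79, 61, 33, 30, 29, 54, 75, 83, 88, 87, 88, 89, 86, 89, 85]
253 [90, 88, 86, 84, 84, 81, 65, 38, 28, 28, 48, 71, 86, 88, 85, 86, 88, 87, 88, 91]
261 [87, 85, 85, 86, 85, 84, 69, 40, 27, 30, 42, 68, 83, 85, 87, 88, 87, 85, 87, 89]
269 [87, 86, 85, 83, 84, 83, 72, 52, 34, 28, 36, 60, 79, 84, 85, 85, 86, 85, 88, 90]
277 [89, 87, 84, 87, 87, 85, 79, 60, 33, 26, 38, 57, 74, 87, 89, 87, 88, 93, 100, 98]
285 [8
[... 4981 characters left out ...]
 100, 97, 95, 96, 92, 91, 90, 91, 86, 84, 80, 79, 82, 80, 81, 81, 84, 81, 81]
242 [62, 60, 63, 65, 72, 80, 86, 90, 95, 96, 101, 100, 103, 105, 105, 105, 105, 102, 101, 97, 98, 96, 94, 90, 87, 82, 82, 81, 81, 82, 83, 81, 80, 80]
243 [64, 64, 70, 75, 82, 89, 93, 98, 102, 105, 102, 107, 107, 107, 106, 107, 105, 107, 105, 104, 104, 101, 99, 96, 93, 86, 84, 83, 81, 81, 80, 81, 81, 76]
244 [70, 73, 74, 82, 89, 95, 99, 103, 105, 106, 108, 106, 108, 106, 105, 105, 107, 106, 105, 105, 107, 104, 105, 101, 96, 92, 87, 83, 83, 82, 81, 84, 80, 76]
245 [80, 82, 85, 89, 97, 99, 103, 106, 107, 106, 105, 104, 104, 105, 105, 106, 106, 105, 104, 106, 107, 106, 105, 104, 102, 98, 92, 87, 84, 83, 81, 83, 80, 77]
```

Emit:
jog_arm([
  {"dx":-0.0014,"dy":0.0015,"dz":0,"rx":0,"ry":0,"rz":0,"gripper":0},
  {"dx":0,"dy":0,"dz":-0.005,"rx":0,"ry":0,"rz":0,"gripper":0},
  {"dx":0,"dy":0,"dz":-0.004,"rx":0,"ry":0,"rz":0,"gripper":0},
  {"dx":0,"dy":0,"dz":0,"rx":0,"ry":0,"rz":0,"gripper":0},
  {"dx":0,"dy":0,"dz":0,"rx":0,"ry":0,"rz":0,"gripper":0},
])

```text
t: 11.65
eef_pos: [483.4, 18.6, 144.5]
tcp_rot: [-1.57, 0.0, 1.201]
ft_force: [0.6, -0.0, -0.9]
opening: 0.236
```

```bash
python3 - <<'E'
from h import *
st=env.state(); print(st['eef_pos']); im=snap('wrist','w7')
w=cv2.imread('pics/w7.png')
a=cv2.resize(w[180:270,240:340],None,fx=7,fy=6,interpolation=cv2.INTER_CUBIC);cv2.imwrite('pics/w7c.png',cv2.convertScaleAbs(a,alpha=1.8))
E
```

```text
[483.36903318  18.59736834 144.52169763]
```

View pics/w7c.png

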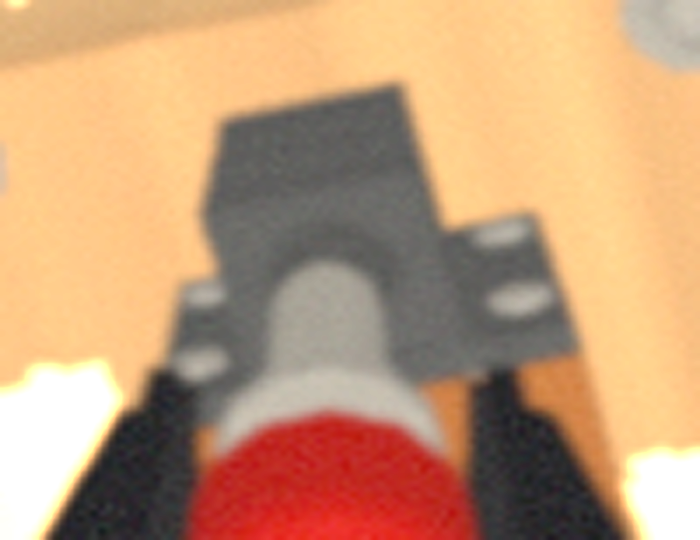

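Emit:
jog_arm([
  {"dx":0,"dy":0,"dz":-0.003,"rx":0,"ry":0,"rz":0,"gripper":0},
  {"dx":0,"dy":0,"dz":-0.003,"rx":0,"ry":0,"rz":0,"gripper":0},
  {"dx":0,"dy":0,"dz":-0.003,"rx":0,"ry":0,"rz":0,"gripper":0},
  {"dx":0,"dy":0,"dz":0,"rx":0,"ry":0,"rz":0,"gripper":0},
])

```text
t: 12.1
eef_pos: [483.2, 18.6, 135.2]
tcp_rot: [-1.57, 0.0, 1.201]
ft_force: [-0.1, -0.2, -0.5]
opening: 0.245
```

Emit:
jog_arm([
  {"dx":0,"dy":0,"dz":-0.003,"rx":0,"ry":0,"rz":0,"gripper":0},
  {"dx":0,"dy":0,"dz":-0.003,"rx":0,"ry":0,"rz":0,"gripper":0},
  {"dx":0,"dy":0,"dz":0,"rx":0,"ry":0,"rz":0,"gripper":0},
])

```text
t: 12.4
eef_pos: [483.3, 18.6, 129.3]
tcp_rot: [-1.57, 0.0, 1.201]
ft_force: [0.2, 0.2, -0.8]
opening: 0.244
```

Emit:
jog_arm([
  {"dx":0,"dy":0,"dz":-0.003,"rx":0,"ry":0,"rz":0,"gripper":0},
  {"dx":0,"dy":0,"dz":-0.003,"rx":0,"ry":0,"rz":0,"gripper":0},
  {"dx":0,"dy":0,"dz":-0.003,"rx":0,"ry":0,"rz":0,"gripper":0},
  {"dx":0,"dy":0,"dz":0,"rx":0,"ry":0,"rz":0,"gripper":0},
])

```text
t: 12.8
eef_pos: [483.3, 18.6, 120.2]
tcp_rot: [-1.57, 0.0, 1.2]
ft_force: [1.3, 1.0, -1.0]
opening: 0.242
```

Emit:
jog_arm([
  {"dx":0,"dy":0,"dz":-0.003,"rx":0,"ry":0,"rz":0,"gripper":0},
  {"dx":0,"dy":0,"dz":-0.003,"rx":0,"ry":0,"rz":0,"gripper":0},
  {"dx":0,"dy":0,"dz":-0.003,"rx":0,"ry":0,"rz":0,"gripper":0},
  {"dx":0,"dy":0,"dz":0,"rx":0,"ry":0,"rz":0,"gripper":0},
])

```text
t: 13.2
eef_pos: [483.2, 18.6, 111.3]
tcp_rot: [-1.57, 0.0, 1.2]
ft_force: [0.3, 0.3, -1.7]
opening: 0.239
```

Emit:
jog_arm([
  {"dx":0,"dy":0,"dz":-0.003,"rx":0,"ry":0,"rz":0,"gripper":0},
  {"dx":0,"dy":0,"dz":-0.003,"rx":0,"ry":0,"rz":0,"gripper":0},
  {"dx":0,"dy":0,"dz":-0.003,"rx":0,"ry":0,"rz":0,"gripper":0},
  {"dx":0,"dy":0,"dz":0,"rx":0,"ry":0,"rz":0,"gripper":0},
])

```text
t: 13.6
eef_pos: [483.2, 18.6, 102.2]
tcp_rot: [-1.57, 0.0, 1.201]
ft_force: [0.1, 0.0, -1.4]
opening: 0.241
```

Emit:
jog_arm([
  {"dx":0,"dy":0,"dz":-0.003,"rx":0,"ry":0,"rz":0,"gripper":0},
  {"dx":0,"dy":0,"dz":-0.003,"rx":0,"ry":0,"rz":0,"gripper":0},
  {"dx":0,"dy":0,"dz":-0.003,"rx":0,"ry":0,"rz":0,"gripper":0},
  {"dx":0,"dy":0,"dz":0,"rx":0,"ry":0,"rz":0,"gripper":0},
])

```text
t: 14.0
eef_pos: [483.3, 18.6, 93.3]
tcp_rot: [-1.57, 0.0, 1.201]
ft_force: [-0.3, -0.9, -1.4]
opening: 0.24
```

Emit:
jog_arm([
  {"dx":0,"dy":0,"dz":-0.001,"rx":0,"ry":0,"rz":0,"gripper":0},
  {"dx":0,"dy":0,"dz":-0.001,"rx":0,"ry":0,"rz":0,"gripper":0},
  {"dx":0,"dy":0,"dz":0,"rx":0,"ry":0,"rz":0,"gripper":0},
])

```text
t: 14.3
eef_pos: [483.4, 18.6, 91.6]
tcp_rot: [-1.571, -0.0, 1.201]
ft_force: [0.3, 0.1, -0.4]
opening: 0.241
```

Emit:
jog_arm([
  {"dx":0,"dy":0,"dz":-0.001,"rx":0,"ry":0,"rz":0,"gripper":0},
  {"dx":0,"dy":0,"dz":0,"rx":0,"ry":0,"rz":0,"gripper":0},
])

```text
t: 14.5
eef_pos: [483.4, 18.6, 90.6]
tcp_rot: [-1.571, -0.0, 1.201]
ft_force: [-0.0, -0.2, -1.1]
opening: 0.241
```

Emit:
jog_arm([
  {"dx":0,"dy":0,"dz":-0.001,"rx":0,"ry":0,"rz":0,"gripper":0},
  {"dx":0,"dy":0,"dz":0,"rx":0,"ry":0,"rz":0,"gripper":0},
])

```text
t: 14.7
eef_pos: [483.6, 18.5, 90.4]
tcp_rot: [-1.572, -0.0, 1.201]
ft_force: [-2.6, -0.9, 12.3]
opening: 0.243
```

Emit:
jog_arm([
  {"dx":0,"dy":0,"dz":0,"rx":0,"ry":0,"rz":0,"gripper":1},
  {"dx":0,"dy":0,"dz":0,"rx":0,"ry":0,"rz":0,"gripper":1},
  {"dx":0,"dy":0,"dz":0,"rx":0,"ry":0,"rz":0,"gripper":1},
  {"dx":0,"dy":0,"dz":0,"rx":0,"ry":0,"rz":0,"gripper":1},
  {"dx":0,"dy":0,"dz":0,"rx":0,"ry":0,"rz":0,"gripper":1},
  {"dx":0,"dy":0,"dz":0,"rx":0,"ry":0,"rz":0,"gripper":1},
  {"dx":0,"dy":0,"dz":0.02,"rx":0,"ry":0,"rz":0,"gripper":1},
  {"dx":0,"dy":0,"dz":0.035,"rx":0,"ry":0,"rz":0,"gripper":1},
  {"dx":0,"dy":0,"dz":0.035,"rx":0,"ry":0,"rz":0,"gripper":1},
  {"dx":0,"dy":0,"dz":0,"rx":0,"ry":0,"rz":0,"gripper":1},
])

```text
t: 15.7
eef_pos: [484.9, 18.5, 183.3]
tcp_rot: [-1.577, -0.002, 1.201]
ft_force: [0.8, 0.1, -0.8]
opening: 0.988
```

```bash
python3 - <<'E'
from h import *
st=env.state(); print(st['eef_pos'],st['opening']); im=snap('wrist','w8');snap('side','s8')
w=cv2.imread('pics/w8.png');s=cv2.imread('pics/s8.png')
a=cv2.resize(s[100:210,170:320],None,fx=5,fy=5,interpolation=cv2.INTER_CUBIC);cv2.imwrite('pics/s8c.png',a)
E
```

```text
[484.94022094  18.53104797 183.27967182] 0.9882982615648461
```

View pics/w8.png

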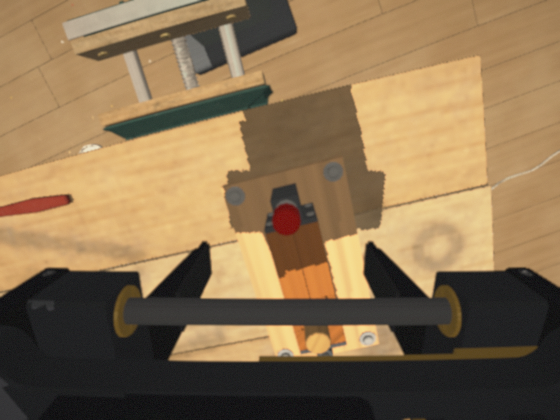

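View pics/s8c.png

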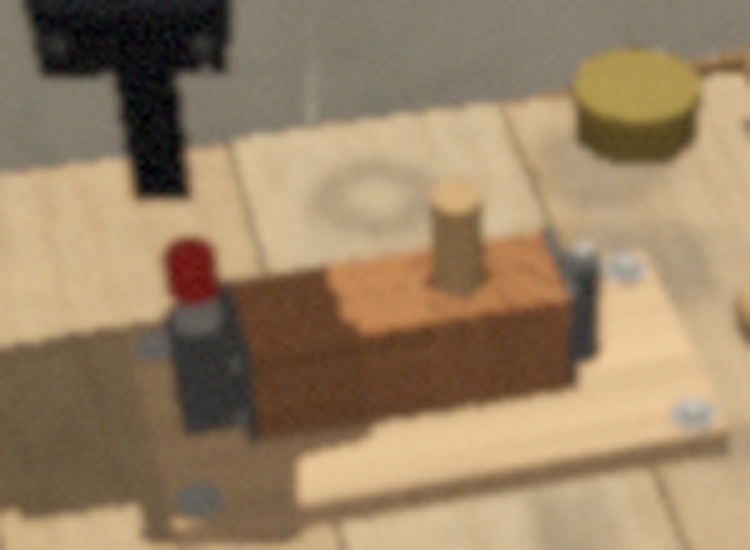

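Emit:
jog_arm([
  {"dx":0.025,"dy":-0.003,"dz":0,"rx":0,"ry":0,"rz":7,"gripper":1},
  {"dx":0.0275,"dy":-0.0035,"dz":0,"rx":0,"ry":0,"rz":7.2,"gripper":1},
  {"dx":0,"dy":0,"dz":0,"rx":0,"ry":0,"rz":0,"gripper":1},
  {"dx":0,"dy":0,"dz":-0.03,"rx":0,"ry":0,"rz":0,"gripper":1},
  {"dx":0,"dy":0,"dz":-0.03,"rx":0,"ry":0,"rz":0,"gripper":1},
  {"dx":0,"dy":0,"dz":0,"rx":0,"ry":0,"rz":0,"gripper":1},
])

```text
t: 16.4
eef_pos: [533.2, 12.3, 115.8]
tcp_rot: [-1.563, 0.0, 1.447]
ft_force: [-0.4, -0.6, 0.8]
opening: 0.997
```

```bash
python3 - <<'E'
from h import *
st=env.state(); print(st['eef_pos'],st['tcp_rot'],st['opening']); im=snap('wrist','w9');snap('side','s9')
S=cam('side')
s=cv2.imread('pics/s9.png');print('knobtop',(proj(S,(483.4,18.6,109))-[170,60]+.5)*4-.5)
a=cv2.resize(s[60:210,170:320],None,fx=4,fy=4,interpolation=cv2.INTER_CUBIC);cv2.imwrite('pics/s9c.png',a)
E
```

```text
[533.20874974  12.33172201 115.80201247] [-1.56291288e+00  6.14963143e-05  1.44678861e+00] 0.9969757486425976
knobtop [150.45820549 357.45922671]
```

View pics/w9.png

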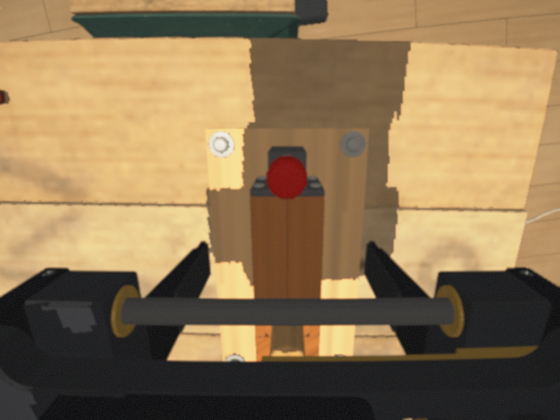

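View pics/s9c.png

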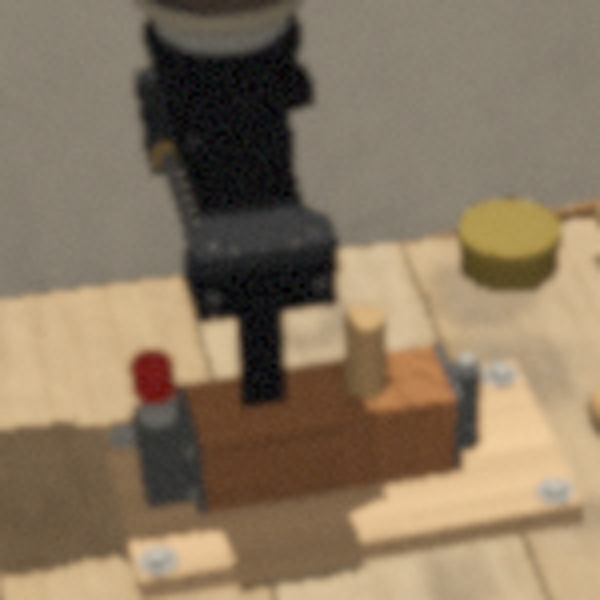

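Emit:
jog_arm([
  {"dx":0,"dy":0,"dz":-0.02,"rx":0,"ry":0,"rz":0,"gripper":1},
  {"dx":0,"dy":0,"dz":-0.02,"rx":0,"ry":0,"rz":0,"gripper":1},
  {"dx":0,"dy":0,"dz":-0.015,"rx":0,"ry":0,"rz":0,"gripper":1},
  {"dx":0,"dy":0,"dz":-0.01,"rx":0,"ry":0,"rz":0,"gripper":1},
  {"dx":0,"dy":0,"dz":-0.006,"rx":0,"ry":0,"rz":0,"gripper":1},
  {"dx":0,"dy":0,"dz":-0.004,"rx":0,"ry":0,"rz":0,"gripper":1},
  {"dx":0,"dy":0,"dz":0,"rx":0,"ry":0,"rz":0,"gripper":1},
  {"dx":0,"dy":0,"dz":0,"rx":0,"ry":0,"rz":0,"gripper":1},
])

```text
t: 17.3
eef_pos: [536.1, 12.1, 45.2]
tcp_rot: [-1.571, -0.0, 1.448]
ft_force: [1.2, 0.7, 0.2]
opening: 1.001
```

Emit:
jog_arm([
  {"dx":0,"dy":0,"dz":0,"rx":0,"ry":0,"rz":0,"gripper":0},
  {"dx":0,"dy":0,"dz":0,"rx":0,"ry":0,"rz":0,"gripper":0},
  {"dx":0,"dy":0,"dz":0,"rx":0,"ry":0,"rz":0,"gripper":0},
  {"dx":0,"dy":0,"dz":0,"rx":0,"ry":0,"rz":0,"gripper":0},
  {"dx":0,"dy":0,"dz":0,"rx":0,"ry":0,"rz":0,"gripper":0},
  {"dx":0,"dy":0,"dz":0,"rx":0,"ry":0,"rz":0,"gripper":0},
  {"dx":0,"dy":0,"dz":0,"rx":0,"ry":0,"rz":0,"gripper":0},
  {"dx":0,"dy":0,"dz":0,"rx":0,"ry":0,"rz":0,"gripper":0},
  {"dx":0,"dy":0,"dz":0,"rx":0,"ry":0,"rz":0,"gripper":0},
  {"dx":0,"dy":0,"dz":0,"rx":0,"ry":0,"rz":0,"gripper":0},
])

```text
t: 18.3
eef_pos: [535.8, 11.8, 44.7]
tcp_rot: [-1.571, 0.0, 1.448]
ft_force: [-0.1, -5.0, 0.1]
opening: 0.542
```

```bash
python3 - <<'E'
from h import *
st=env.state(); print(st['t'],st['eef_pos'],st['tcp_rot'],st['opening'],st['ft_force']); snap('wrist','w10');snap('side','s10');snap('top','t10')
s=cv2.imread('pics/s10.png')
a=cv2.resize(s[60:210,170:320],None,fx=4,fy=4,interpolation=cv2.INTER_CUBIC);cv2.imwrite('pics/s10c.png',a)
E
```

```text
18.3 [535.84095792  11.7947194   44.67867894] [-1.57070786e+00  1.88890389e-04  1.44841727e+00] 0.5421349843912358 [-0.10271969 -5.04077069  0.10444664]
```

View pics/w10.png

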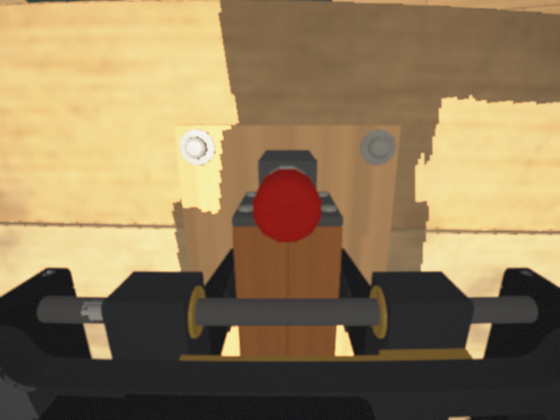

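View pics/s10c.png

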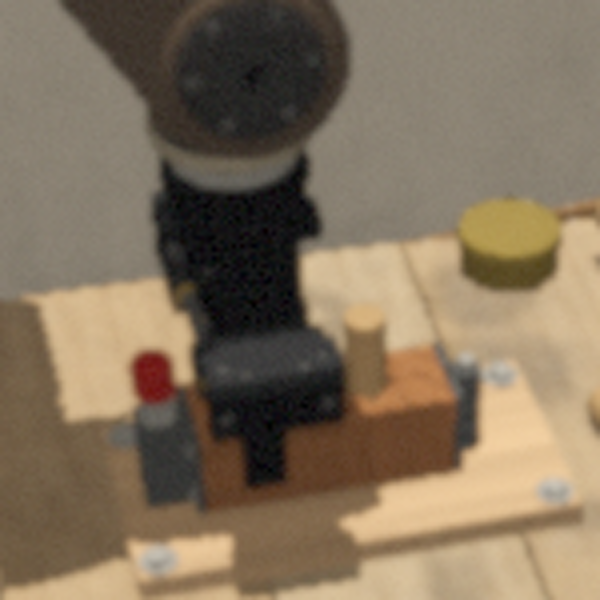

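View pics/s10.png

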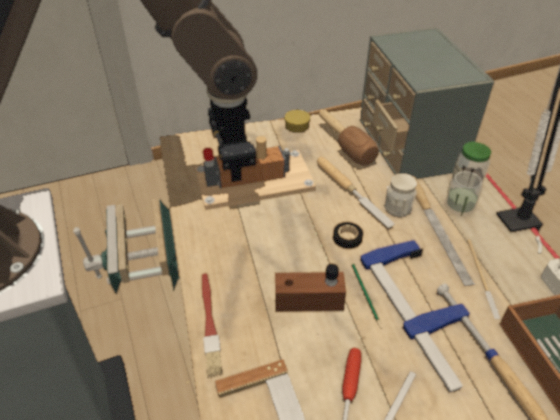

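Emit:
jog_arm([
  {"dx":0,"dy":0,"dz":0,"rx":0,"ry":0,"rz":0,"gripper":0},
  {"dx":0,"dy":0,"dz":0,"rx":0,"ry":0,"rz":0,"gripper":0},
  {"dx":0,"dy":0,"dz":0,"rx":0,"ry":0,"rz":0,"gripper":0},
])

```text
t: 18.75
eef_pos: [535.8, 11.8, 44.7]
tcp_rot: [-1.571, 0.0, 1.448]
ft_force: [-0.5, -4.5, 0.1]
opening: 0.541
```

```bash
python3 - <<'E'
from cell import env
s=env.state();print(s['t'],s['opening'],s['ft_force']);print(env.job_done())
E
```

```text
18.75 0.5414052684260942 [-0.53889721 -4.53580445  0.05929308]
the job is handed in; nothing more can be done
None
```

I pushed the jaw shut until it met its stop at about 9 N. Then I moved the red pin from the block into the three lugs until its collar seated, with about 12 N of upward reaction. I let go of the pin, took the two shut jaws between the fingers from above, and handed the job in at 18.75 s still holding them.

**Last checks**
- **Grip:** the opening reads 0.541, about 51 mm against the 52 mm jaws. The side force is about 4.5 N, so the grip is a little off-centre.
- **Pin:** before the squeeze, the knob's top in the side view was within about half a pixel of where a seated pin's should be.
- **Surroundings:** the dowel is standing, the black-knobbed pin is still in its block, and the tools look unmoved in the side view.

**Disagreement:** the cameras differed by about 2 mm on where the hole was. I corrected the pin by (-1.4, +1.5) mm from the tip and hole seen together before lowering it. It went in without noticeable resistance. The squeeze was made 3 mm higher than the given spot so that the gripper's body cleared the knob.

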